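Shut the marked air valve under the sliding cover

TASK

Shut off the air at the box on the robotics bench: push the box's cover aside to the robot's left along its guides, over the flat deck, until it meets the stop, then push the valve handle with the round disc at its end clockwise until it is fully shut. Nothing needs gripping, only fingertip pushes: the cover stays flat in its guides and must not be lifted, the plain handle stays as it is, and the other things on the bench are not disturbed. Leave the cover open and finish clear of everything.

Things in the scene. Friction and masses are not known exactly. Their poses are not given: they have to be found in the camera images.
- air_box: grey compressed-air box fixed to the bench, 256 mm (its x) by 292 mm (its y); origin at the centre of its underside, on the bench. Walls and deck are 60 mm high. Its right part (-y) is an open well, its left part (+y) a flat deck. Guides along both x edges (inner faces x = +-120 mm) and a stop along the left edge (inner face y = +136 mm) rise to 70 mm; the right edge has none
- well (a point): centre of the well's floor, 6 mm above the bench, at x = 0, y = -74 mm of the box. Inside, the well spans 220 mm along box x and 120 mm along box y; its walls rise to 60 mm above the bench, the guides to 70 mm
- cover_rib (a point): middle of the rib on the loose aluminium cover: rib 70 mm along box x, 10 mm thick, 65 to 85 mm above the bench, this point at 75. It stands across the middle of a plate 236 (box x) x 140 (box y) x 5 mm, 0.2 to 0.45 kg, lying on the box between the guides; a few newtons on the rib slide it along box y. Rib at y = -76 to -61 mm of the box at the start, +66 when the plate meets the stop
- disc_valve: brass valve with the marked handle, fixed in the well, under the cover at the start; origin on the well floor on the handle's vertical pivot axis, axes parallel to the box's. The two valves stand 88 mm apart along box x, both at y = -104 mm of the box; either can be the one nearer the robot
- disc_handle (a joint): angle of the marked handle about its vertical pivot: 0 = open, pointing to the box's +y; 1.571 = shut, pointing to the box's +x, against a hard stop. It shuts clockwise seen from above, is stiff (about 0.12 N m) and stays where left. Starts between 0 and 0.3
- disc_end (a point): centre of the round disc at the end of the marked handle: disc 24 mm across, 38 to 50 mm above the bench, centre 47 mm out from the pivot on a bar 10 mm wide. Same plain steel as the other handle; the disc is the mark. Beside the valve's body (26 x 36 mm) the space under the handle is free down to a pipe 24 mm above the bench
- plain_valve: the other brass valve in the well, origin as for disc_valve; to be left alone
- plain_handle (a joint): angle of the other valve's handle, same meaning; starts between 0 and 0.3 and must stay as it is
- plain_end (a point): point 47 mm out from the pivot on the other handle: a straight plain steel bar 10 mm wide and 59 mm long, no disc, 38 to 50 mm above the bench
- walker: small four-legged model robot, black legs and deck with a yellow gear motor on top, about 110 x 66 x 66 mm high, stands to the right of the air box; loose, origin under its centre; leave it alone
- remote: black hand controller box with four small red-capped switches, 75 x 105 x 52 mm high, lies to the left of the air box; loose, origin under its centre; leave it alone
- screw_jar: small lidded jar, 40 mm across, 45 mm high, stands to the right of the air box; loose, origin under its centre; leave it alone
- gear_motor: yellow plastic gear motor, 82 x 22 x 19 mm, lies beyond the far side of the air box; loose, origin under its centre; leave it alone
- screwdriver: screwdriver, 160 mm long, lies loose to the left of the air box, origin under it; leave it alone
- wheel: black rubber model wheel, 66 mm across and 26 mm high, lies flat beyond the far side of the air box; loose, origin under its centre; leave it alone

How it is judged:
By the outcome, as a careful person would: the job done as asked, in the order asked, and still so for the second after the job is handed in, with the robot touching nothing.
It also fails if it takes over 51 s, if anything falls off the work surface, if the arm or the gripper's body presses on something with over 40 N, if the wrist force passes 120 N, or if a joint passes its speed limit or range.

ROBOT

A 6-joint arm with a two-finger parallel gripper is mounted at the origin on the work surface. World frame = base frame: x ahead of the robot, y to its left, z up, the work surface at z = 0. Lengths are in mm, angles in rad, forces in N, time in s.
With the tool pointing down it reaches from about 350 to 975 mm from the base axis. Payload 7.1 kg.
Tool frame: the origin (TCP) lies where the fingers leave the gripper's body, on its centre line; the fingertips stand 80 mm ahead of it and the grasp point (between the pads) lies 61 mm ahead of it; z points along the fingers, y is the line along which they close (so a half turn about z gives the same grasp; the last joint's range is limited). The gripper opens to 88 mm and grips with 3 to 60 N. Pads are 20 mm wide; open, the fingers measure 115 mm over their backs; the gripper's body (75 mm by 178 mm) begins 61 mm behind the grasp point.
Start: joints at [-1.261, 0.423, 1.63, -0, 1.089, -0.019], TCP at [201.835, -591.497, 302.675] pointing down, gripper open.
Joint ranges: [-3, 3], [-0.9, 2.11], [0.09, 2.58], [-1.31, 4.45], [0.11, 2.69], [-2.54, 2.54]. Speed limits (rad/s): [2.39, 2.39, 3.01, 3.14, 3.14, 3.14].

INTERFACE

Orientations are given as a rotation vector (axis times angle).
In Python, from cell import sensors, viewer, env gives the robot as it stands.
- The arm moves only by the tool apply_moves, never from a script. Its argument "steps" is a list of rows, each a list of 2 entries, a list of its own where there are three numbers: the shift along the tool's x, y, z in mm, then the turn, a rotation vector about the tool's x, y, z in rad. In form: [[[x, y, z], [ax, ay, az]], ...]. A call has exactly 5 rows; each row shifts and turns the commanded pose from where the row before left it, along the tool's axes as they then stand; what a row does not reach is not made up. A row lasts 1/12 s, in which the tool goes at most 41.7 mm and 7.16 degrees, less where a joint would pass 70% of its speed; a pose out of reach is approached as far as the arm can. A call with a gripper value outside its range is refused whole. "gripper" is the opening, from 0 (shut) to 1 (fully open), set as the call begins (left out, the last holds). The fingers move at their own pace and stop on an object; "squeeze" is the grip in N (left out, the last holds). Time passes only in rows, so rows that do not move let the fingers close, or fill a call up. It gives the time, the measured TCP pose, the force, the opening and the grip force at its end, in the units of the state.
- sensors.read_state(): the state, without advancing time (a new reading comes with each control period).
- viewer.grab_frame(name): name is "side" or "top" or "wrist"; returns a dict with "image" (384x512x3 uint8, blue, green, red), "z_map" (384x512 float32, mm along the optical axis (not along the pixel's ray), 0 where there is no reading), "intrinsics" (3x3 intrinsics, pixels), "k1" (the pictures are not rectified: a ray, as slopes to the right and down, at radius r is drawn at 1 + k1 r^2 times it, then the intrinsics apply), "rvec" (rotation vector, rad) and "tvec" (3), from world to camera coordinates, as OpenCV has them; the wrist camera has in their place "tool_from_camera" (4x4, takes a point from camera to tool coordinates, whose origin is the TCP and whose axes are the flange's). Camera axes: x right, y down, z forward; pixel columns grow to the right and rows downward; lengths in mm; the calibration is good to about 2 mm. A picture is of the moment at which its call begins: read the wrist's pose just before it.
- env.finish_job(): hands the job in; it is judged then, once.
The state is a dict: "t": time; "q": joint angles; "joint_vel": joint speeds; "joint_torque": joint torques, N m; "tcp_pos": TCP position; "eef_rot": TCP orientation; "wrist_force": force on the tool from outside, world axes, zero at the start; "wrist_torque": the same for the moment, N m; "width": finger opening in mm; "grasp_force": force on a finger pad.
Only numpy, scipy, OpenCV 4.12 (cv2) and the standard library are available. Lean on these libraries where they do the work, as an engineer would, in place of code of your own. Each camera call takes 0.05 s, during which the arm holds its last target. There are 200 camera calls.

## Working session

There is one attempt and no reset: what is moved stays moved. The work goes in short steps, Python scripts to look and compute and a tool call to move; the robot and the scene stay as the last step left them, time stands still between calls to the robot, and variables do not carry over. Pictures are saved under pics/ and viewed, at most 10 in all, crops included, and the job is handed in when it is done.

Besides the shell and the picture viewer there is one more tool, called after "Call:" in YAML: its name, and indented under it one key for each argument. apply_moves: Moves the arm, as the interface text tells. Its arguments: {"type":"object","properties":{"steps":{"type":"array"},"gripper":{"type":"number"},"squeeze":{"type":"number"}},"required":["steps"]}

```bash
ls; mkdir -p pics
cat > h.py <<'E'
import numpy as np, cv2
from cell import sensors, viewer, env
from scipy.spatial.transform import Rotation as R
def grab(n):
    s=sensors.read_state(); f=viewer.grab_frame(n)
    if n=="wrist":
        T=np.eye(4);T[:3,:3]=R.from_rotvec(s["eef_rot"]).as_matrix();T[:3,3]=s["tcp_pos"]
        W=T@np.array(f["tool_from_camera"])
    else:
        C=np.eye(4);C[:3,:3]=R.from_rotvec(np.ravel(f["rvec"])).as_matrix();C[:3,3]=np.ravel(f["tvec"]);W=np.linalg.inv(C)
    f["W"]=W; return f
def slopes(f,uv):
    uv=np.atleast_2d(np.array(uv,float));K=np.array(f["intrinsics"])
    d=np.c_[(uv[:,0]-K[0,2])/K[0,0],(uv[:,1]-K[1,2])/K[1,1]];m=d.copy()
    for _ in range(10): m=d/(1+f["k1"]*(m**2).sum(1,keepdims=True))
    return np.c_[m,np.ones(len(m))]
def plane(f,uv,z):
    d=slopes(f,uv)@f["W"][:3,:3].T;o=f["W"][:3,3]
    return o+d*((z-o[2])/d[:,2])[:,None]
def depth(f):  # world xyz map
    h,w=f["z_map"].shape;u,v=np.meshgrid(range(w),range(h))
    p=slopes(f,np.c_[u.ravel(),v.ravel()])*f["z_map"].reshape(-1,1)
    return (p@f["W"][:3,:3].T+f["W"][:3,3]).reshape(h,w,3)
E
python3 - <<'E'
from h import *
s=sensors.read_state();print(s)
for n in("top","side"):
    f=grab(n);np.save(f"pics/{n}.npy",f,allow_pickle=True);cv2.imwrite(f"pics/{n}0.png",f["image"]);print(f["W"].round(2),f["k1"])
E
```

```text
pics
{'t': 0.0, 'q': array([-1.26102041e+00,  4.23798993e-01,  1.63066427e+00,  1.00467523e-05,
        1.08861511e+00, -1.89835802e-02]), 'joint_vel': array([-0.00078072,  0.00103809,  0.00038712, -0.0012208 , -0.00156051,
       -0.00022368]), 'joint_torque': array([-8.89050407e-04, -5.44627583e+01, -2.73666412e+01,  6.42711483e-02,
        2.28253176e-02, -1.28135807e-04]), 'tcp_pos': array([ 201.69933041, -591.10908785,  301.93785249]), 'eef_rot': array([-3.09779381e+00, -5.13843703e-01,  3.24143288e-04]), 'wrist_force': array([0.017288  , 0.77833206, 0.00236566]), 'wrist_torque': array([-0.03044937,  0.00215145, -0.03629363]), 'grasp_force': 0.0, 'width': 87.46093753644605}
[[-1.0000e-02 -9.9000e-01  1.4000e-01  4.6523e+02]
 [-1.0000e+00  1.0000e-02  3.0000e-02  5.1190e+01]
 [-4.0000e-02 -1.4000e-01 -9.9000e-01  8.9400e+02]
 [ 0.0000e+00  0.0000e+00  0.0000e+00  1.0000e+00]] -0.0512395561378933
[[-1.0000e+00 -1.0000e-02  4.0000e-02  5.4538e+02]
 [-3.0000e-02  6.7000e-01 -7.5000e-01  9.2468e+02]
 [-2.0000e-02 -7.5000e-01 -6.7000e-01  8.5696e+02]
 [ 0.0000e+00  0.0000e+00  0.0000e+00  1.0000e+00]] -0.14713405725214573
```

View pics/top0.png

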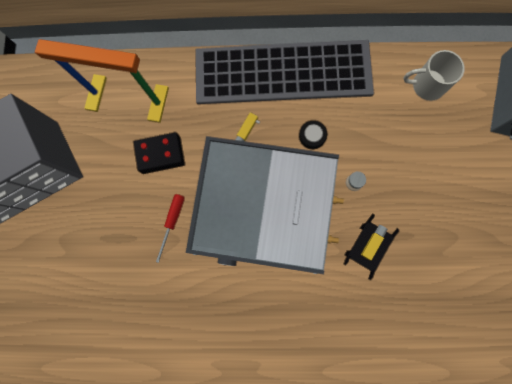

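View pics/side0.png

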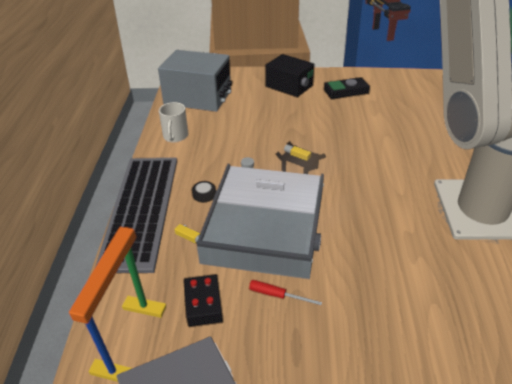

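The top view shows the box with corners near (207,140), (338,152), (324,271) and (188,252). The bright cover is on the right with its rib at about (297,208), and the lamp, remote and screwdriver are to the left.

Run:
```python
from h import *
f=np.load("pics/top.npy",allow_pickle=True).item()
P=depth(f)
for uv in [(230,200),(280,180),(297,208),(297,195),(300,300)]: print(uv,P[uv[1],uv[0]].round(1))
g=f["image"].astype(int);sub=np.zeros(P.shape[:2],bool);sub[130:285,180:345]=1
m=(sub&(P[...,2]>48)&(P[...,2]<95)).astype(np.uint8)
n,l,st,c=cv2.connectedComponentsWithStats(m);k=1+st[1:,4].argmax();m=l==k
print(st[k])
r=cv2.minAreaRect(P[m][:,:2].astype(np.float32));print("rect",r,cv2.boxPoints(r))
# image corners of the guide top
print(plane(f,[(207,139),(338,152),(324,272),(187,252)],70).round(1))
rm=sub&(P[...,2]>77)&(P[...,2]<95);print("rib n",rm.sum(),P[rm].mean(0))
q=plane(f,[(299,192),(294,223)],85);print("rib ends",q)
```

```text
(230, 200) [579.5 139.   58.3]
(280, 180) [620.8  31.   63.8]
(297, 208) [557.6  -2.7  84.4]
(297, 195) [585.1  -3.4  82.5]
(300, 300) [361.8 -11.   -2.4]
[  186   136   153   139 16371]
rect ((566.1995849609375, 69.44427490234375), (290.96539306640625, 268.6590881347656), 80.8538589477539) [[410.45294  -52.836655]
 [675.69635  -95.54088 ]
 [721.9462   191.7252  ]
 [456.70282  234.42943 ]]
[[712.7 188.6  70. ]
 [679.  -94.1  70. ]
 [426.2 -56.4  70. ]
 [469.  228.   70. ]]
rib n 162 [559.40122415  -3.76585981  83.35884607]
rib ends [[590.95975133  -7.50211612  85.        ]
 [526.62529068   4.1592755   85.        ]]
```

```bash
cat >> h.py <<'E'
B0=np.array([571,66.5]);BY=-0.15
def box(x,y): c,s=np.cos(BY),np.sin(BY);return B0+[c*x-s*y,s*x+c*y]
def tobox(p): c,s=np.cos(BY),np.sin(BY);d=np.asarray(p)[...,:2]-B0;return np.stack([d@[c,s],d@[-s,c]],-1)
def plan(pos,yawy,n,s=None):  # yawy = world yaw of tool y, tool down
    s=s or sensors.read_state();r0=R.from_rotvec(s["eef_rot"]);p0=np.array(s["tcp_pos"])
    y=np.array([np.cos(yawy),np.sin(yawy),0]);z=np.array([0,0,-1.]);G=R.from_matrix(np.c_[np.cross(y,z),y,z])
    dr=(r0.inv()*G).as_rotvec()/n;dp=(np.array(pos)-p0)/n
    for i in range(n):
        print([(r0*R.from_rotvec(dr*i)).inv().apply(dp).round(1).tolist(),dr.round(3).tolist()])
E
python3 -c "
from h import *
p=box(-1,-112);print(p);plan([*p,220],BY,20)"
```

```text
[553.27415809 -44.0929226 ]
[[25.5, -20.2, 4.1], [-0.0, -0.0, -0.055]]
[[26.5, -18.8, 4.1], [-0.0, -0.0, -0.055]]
[[27.5, -17.3, 4.1], [-0.0, -0.0, -0.055]]
[[28.4, -15.8, 4.1], [-0.0, -0.0, -0.055]]
[[29.2, -14.2, 4.1], [-0.0, -0.0, -0.055]]
[[30.0, -12.6, 4.1], [-0.0, -0.0, -0.055]]
[[30.6, -10.9, 4.1], [-0.0, -0.0, -0.055]]
[[31.2, -9.3, 4.1], [-0.0, -0.0, -0.055]]
[[31.6, -7.5, 4.1], [-0.0, -0.0, -0.055]]
[[32.0, -5.8, 4.1], [-0.0, -0.0, -0.055]]
[[32.3, -4.0, 4.1], [-0.0, -0.0, -0.055]]
[[32.4, -2.3, 4.1], [-0.0, -0.0, -0.055]]
[[32.5, -0.5, 4.1], [-0.0, -0.0, -0.055]]
[[32.5, 1.3, 4.1], [-0.0, -0.0, -0.055]]
[[32.4, 3.0, 4.1], [-0.0, -0.0, -0.055]]
[[32.2, 4.8, 4.1], [-0.0, -0.0, -0.055]]
[[31.8, 6.5, 4.1], [-0.0, -0.0, -0.055]]
[[31.4, 8.3, 4.1], [-0.0, -0.0, -0.055]]
[[30.9, 10.0, 4.1], [-0.0, -0.0, -0.055]]
[[30.4, 11.7, 4.1], [-0.0, -0.0, -0.055]]
```

Call:
apply_moves:
  steps:
    - [[25.5,-20,4],[0,0,-0.055]]
    - [[26.5,-19,4],[0,0,-0.055]]
    - [[27.5,-17,4],[0,0,-0.055]]
    - [[28.5,-16,4],[0,0,-0.055]]
    - [[29,-14,4],[0,0,-0.055]]
  gripper: 0.3

```text
t: 0.52
tcp_pos: [290.0, -453.5, 282.2]
eef_rot: [-2.998, -0.937, 0.0]
wrist_force: [-1.1, 0.6, -0.6]
width: 58.1
grasp_force: 0.0
```

Call:
apply_moves:
  steps:
    - [[30,-12.5,4],[0,0,-0.055]]
    - [[30.5,-11,4],[0,0,-0.055]]
    - [[31,-9,4],[0,0,-0.055]]
    - [[31.5,-7.5,4],[0,0,-0.055]]
    - [[32,-6,4],[0,0,-0.055]]

```text
t: 0.93
tcp_pos: [377.3, -316.9, 262.3]
eef_rot: [-2.841, -1.34, 0.0]
wrist_force: [0.3, -0.2, -0.2]
width: 27.1
grasp_force: 0.0
```

Call:
apply_moves:
  steps:
    - [[32,-4,4],[0,0,-0.055]]
    - [[32.5,-2,4],[0,0,-0.055]]
    - [[32.5,-0.5,4],[0,0,-0.055]]
    - [[32.5,1,4],[0,0,-0.055]]
    - [[32.5,3,4],[0,0,-0.055]]

```text
t: 1.35
tcp_pos: [464.5, -179.8, 242.3]
eef_rot: [-2.631, -1.717, 0.0]
wrist_force: [0.6, -0.6, 0.4]
width: 26.2
grasp_force: 0.0
```

Call:
apply_moves:
  steps:
    - [[32,5,4],[0,0,-0.055]]
    - [[32,6.5,4],[0,0,-0.055]]
    - [[31.5,8,4],[0,0,-0.055]]
    - [[31,10,4],[0,0,-0.055]]
    - [[30.5,11.5,4],[0,0,-0.055]]

```text
t: 1.77
tcp_pos: [551.3, -42.1, 222.2]
eef_rot: [-2.37, -2.061, 0.001]
wrist_force: [0.4, 0.1, 0.2]
width: 26.2
grasp_force: 0.0
```

```bash
python3 -c "
from h import *
f=grab('wrist');cv2.imwrite('pics/w1.png',f['image']);print(f['W'].round(2))
P=depth(f);rm=(P[...,2]>77)&(P[...,2]<95)&(abs(tobox(P)[...,0])<60)&(tobox(P)[...,1]>-95)&(tobox(P)[...,1]<0);print(rm.sum(),P[rm].mean(0),tobox(P[rm]).mean(0))
v,u=np.nonzero(rm);print(u.min(),u.max(),v.min(),v.max())
r=cv2.minAreaRect(tobox(P[rm]).astype(np.float32));print(r)
s=sensors.read_state();print(s['tcp_pos'],s['width'],s['t']);p=box(-1,-112);plan([*p,154],BY,5)"
```

```text
[[ 9.9000e-01 -1.3000e-01 -4.0000e-02  5.6323e+02]
 [-1.4000e-01 -9.4000e-01 -3.0000e-01  4.1110e+01]
 [-0.0000e+00  3.0000e-01 -9.5000e-01  3.0330e+02]
 [ 0.0000e+00  0.0000e+00  0.0000e+00  1.0000e+00]]
1704 [560.10745239  -0.6509456   83.46710508] [ -0.73532413 -68.02467484]
211 317 141 159
((-0.3023338317871094, -68.6556167602539), (10.506227493286133, 70.19743347167969), 89.34495544433594)
[553.94731853 -38.50150791 221.94999423] 25.86952122412042 1.8167
[[-1.1, -0.0, 13.6], [0.0, -0.0, 0.003]]
[[-1.1, 0.0, 13.6], [0.0, -0.0, 0.003]]
[[-1.1, 0.0, 13.6], [0.0, -0.0, 0.003]]
[[-1.1, 0.0, 13.6], [0.0, -0.0, 0.003]]
[[-1.1, 0.0, 13.6], [0.0, -0.0, 0.003]]
```

View pics/w1.png

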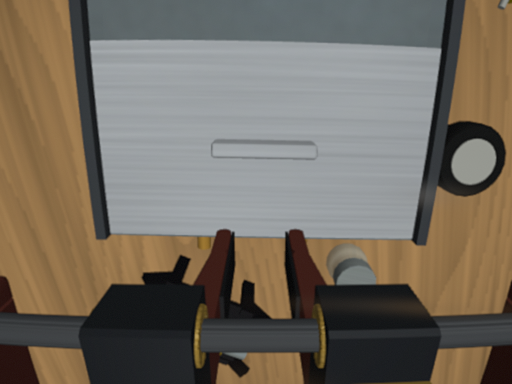

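The wrist view shows the rib at (211–317, 141–159) and the fingers pointing at the cover's near part, aligned with the rib's middle. Lowering the fingertips to z≈74 behind the rib, then pushing.

Call:
apply_moves:
  steps:
    - [[-1,0,13.5],[0,0,0]]
    - [[-1,0,13.5],[0,0,0]]
    - [[-1,0,13.5],[0,0,0]]
    - [[-1,0,13.5],[0,0,0]]
    - [[-1,0,13.5],[0,0,0]]

```text
t: 2.23
tcp_pos: [549.8, -48.7, 154.3]
eef_rot: [-2.373, -2.058, 0.001]
wrist_force: [0.7, 0.4, -0.2]
width: 26.8
grasp_force: 0.0
```

Call:
apply_moves:
  steps:
    - [[4,0,0],[0,0,0]]
    - [[6,0,0],[0,0,0]]
    - [[6,0,0],[0,0,0]]
    - [[6,0,0],[0,0,0]]
    - [[6,0,0],[0,0,0]]

```text
t: 2.65
tcp_pos: [554.6, -20.1, 156.0]
eef_rot: [2.372, 2.058, 0.002]
wrist_force: [0.4, 1.1, -0.2]
width: 26.4
grasp_force: 0.0
```

Call:
apply_moves:
  steps:
    - [[6,0,0],[0,0,0]]
    - [[6,0,0],[0,0,0]]
    - [[6,0,0],[0,0,0]]
    - [[6,0,0],[0,0,0]]
    - [[6,0,0],[0,0,0]]

```text
t: 3.07
tcp_pos: [558.5, 9.3, 155.4]
eef_rot: [2.373, 2.058, 0.0]
wrist_force: [-0.2, -4.1, 1.9]
width: 26.2
grasp_force: 1.9
```

```bash
python3 -c "
from h import *
s=sensors.read_state();print(s['tcp_pos'],tobox(s['tcp_pos']),s['wrist_force'],s['t'])"
```

```text
[558.46328946   9.28633685 155.39018561] [ -3.84603382 -58.444678  ] [-0.20046618 -4.12331494  1.94962569] 3.0667
```

Call:
apply_moves:
  steps:
    - [[6,0,0],[0,0,0]]
    - [[6,0,0],[0,0,0]]
    - [[6,0,0],[0,0,0]]
    - [[6,0,0],[0,0,0]]
    - [[6,0,0],[0,0,0]]

```text
t: 3.48
tcp_pos: [563.1, 39.0, 155.3]
eef_rot: [2.373, 2.058, 0.001]
wrist_force: [0.8, -5.2, 2.4]
width: 26.3
grasp_force: 2.4
```

Call:
apply_moves:
  steps:
    - [[6,0,0],[0,0,0]]
    - [[6,0,0],[0,0,0]]
    - [[6,0,0],[0,0,0]]
    - [[6,0,0],[0,0,0]]
    - [[6,0,0],[0,0,0]]

```text
t: 3.9
tcp_pos: [567.5, 68.7, 155.3]
eef_rot: [2.373, 2.058, 0.002]
wrist_force: [2.9, -5.6, 0.6]
width: 26.2
grasp_force: 2.2
```

Call:
apply_moves:
  steps:
    - [[6,0,0],[0,0,0]]
    - [[6,0,0],[0,0,0]]
    - [[6,0,0],[0,0,0]]
    - [[6,0,0],[0,0,0]]
    - [[3,0,0],[0,0,0]]

```text
t: 4.32
tcp_pos: [571.0, 95.7, 155.1]
eef_rot: [2.373, 2.058, 0.001]
wrist_force: [3.5, -4.9, 1.3]
width: 26.5
grasp_force: 2.3
```

Call:
apply_moves:
  steps:
    - [[2,0,0],[0,0,0]]
    - [[2,0,0],[0,0,0]]
    - [[2,0,0],[0,0,0]]
    - [[2,0,0],[0,0,0]]
    - [[2,0,0],[0,0,0]]

```text
t: 4.73
tcp_pos: [572.3, 104.9, 155.1]
eef_rot: [2.373, 2.058, 0.0]
wrist_force: [2.2, -4.2, 1.3]
width: 26.6
grasp_force: 2.0
```

```bash
python3 -c "
from h import *
s=sensors.read_state();print(s['tcp_pos'],tobox(s['tcp_pos']),s['wrist_force'],s['t'])"
```

```text
[572.27100782 104.87206147 155.12064234] [-4.47751343 38.13112162] [ 2.18651937 -4.23242074  1.34438707] 4.7333
```

Call:
apply_moves:
  steps:
    - [[2,0,0],[0,0,0]]
    - [[2,0,0],[0,0,0]]
    - [[2,0,0],[0,0,0]]
    - [[2,0,0],[0,0,0]]
    - [[2,0,0],[0,0,0]]

```text
t: 5.15
tcp_pos: [573.6, 114.7, 155.1]
eef_rot: [2.373, 2.058, 0.0]
wrist_force: [2.5, -4.8, 0.7]
width: 26.7
grasp_force: 1.9
```

Call:
apply_moves:
  steps:
    - [[1,0,0],[0,0,0]]
    - [[1,0,0],[0,0,0]]
    - [[1,0,0],[0,0,0]]
    - [[1,0,0],[0,0,0]]
    - [[1,0,0],[0,0,0]]

```text
t: 5.57
tcp_pos: [573.5, 119.3, 155.1]
eef_rot: [-2.373, -2.058, 0.003]
wrist_force: [-2.0, -7.3, 5.7]
width: 26.3
grasp_force: 3.8
```

Call:
apply_moves:
  steps:
    - [[1,0,0],[0,0,0]]
    - [[1,0,0],[0,0,0]]
    - [[1,0,0],[0,0,0]]
    - [[0,0,0],[0,0,0]]
    - [[0,0,0],[0,0,0]]

```text
t: 5.98
tcp_pos: [573.5, 119.9, 155.1]
eef_rot: [2.373, 2.058, -0.008]
wrist_force: [-2.0, -20.6, 7.7]
width: 26.5
grasp_force: 9.9
```

At the stop (force jumped to 20 N with no further travel). Backing off, then looking into the well.

Call:
apply_moves:
  steps:
    - [[-6,0,0],[0,0,0]]
    - [[-8,0,0],[0,0,0]]
    - [[-5,0,-20],[0,0,0]]
    - [[-5,0,-30],[0,0,0]]
    - [[-20,0,-20],[0,0,0]]
  gripper: 0

```text
t: 6.4
tcp_pos: [568.4, 80.5, 226.3]
eef_rot: [-2.371, -2.059, -0.001]
wrist_force: [0.8, -0.2, 0.4]
width: 0.4
grasp_force: 0.0
```

Call:
apply_moves:
  steps:
    - [[-26,0,0],[0,0,0]]
    - [[-26,0,0],[0,0,0]]
    - [[-26,0,0],[0,0,0]]
    - [[-26,0,0],[0,0,0]]
    - [[-26,0,0],[0,0,0]]

```text
t: 6.82
tcp_pos: [549.1, -50.2, 224.9]
eef_rot: [-2.372, -2.058, 0.0]
wrist_force: [-0.1, -0.0, -0.0]
width: 0.3
grasp_force: 0.0
```

Call:
apply_moves:
  steps:
    - [[0,0,0],[0,0,0]]
    - [[0,0,0],[0,0,0]]
    - [[0,0,0],[0,0,0]]
    - [[0,0,0],[0,0,0]]
    - [[0,0,0],[0,0,0]]

```text
t: 7.23
tcp_pos: [550.0, -48.5, 225.1]
eef_rot: [-2.372, -2.06, -0.0]
wrist_force: [0.7, 0.3, 0.8]
width: 0.4
grasp_force: 0.0
```

```bash
python3 -c "
from h import *
f=grab('wrist');cv2.imwrite('pics/w2.png',f['image']);np.save('pics/w2.npy',f,allow_pickle=True)
s=sensors.read_state();print(s['tcp_pos'],tobox(s['tcp_pos']),s['wrist_force'],s['t'])
P=depth(f);b=tobox(P);rm=(P[...,2]>78)&(P[...,2]<95)&(abs(b[...,0])<45)&(b[...,1]>30)&(b[...,1]<100);print('rib',rm.sum(),b[rm].mean(0) if rm.any() else 0)"
```

```text
[550.02461243 -48.5718486  225.06838199] [  -3.54373442 -116.91423853] [ 0.78672529  0.69669561 -0.70671415] 7.2833
rib 0 0
```

View pics/w2.png

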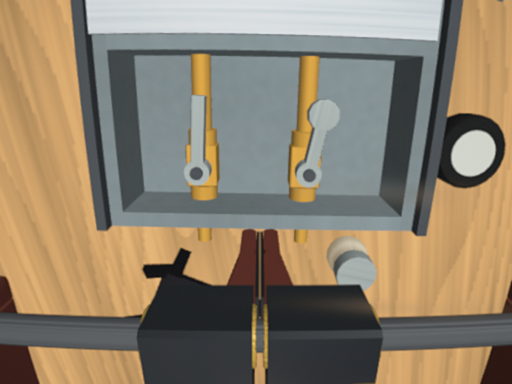

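The well is open. The disc handle is the far one (+x), with its pivot at (309,175) and disc at (324,114). The plain handle is on the near side, with its pivot at (197,173) and end at (198,97).

```bash
python3 -c "
from h import *
f=np.load('pics/w2.npy',allow_pickle=True).item()
P=depth(f)
uv=[(309,175),(324,114),(197,173),(198,97)]
b=tobox(plane(f,uv,50));print(b.round(1));d=b[1]-b[0];print(np.hypot(*d),np.arctan2(*d));d=b[3]-b[2];print(np.hypot(*d),np.arctan2(*d))
for u,v in uv:print(P[v,u].round(1),tobox(P[v,u]).round(1))
# outer guide corners at z 70 and inner well edges z 60
print(tobox(plane(f,[(103,231),(421,237)],70)).round(1))
print(tobox(plane(f,[(108,50),(421,54),(118,212),(404,217)],60)).round(1))
"
```

```text
[[  35.3 -100.8]
 [  44.1  -53.9]
 [ -52.1 -100. ]
 [ -48.9  -42.4]]
47.76534761668673 0.18620044245013273
57.62782097986294 0.05527998130777955
[590.6 -37.9  51.9] [  35.  -100.3]
[606.7   6.5  49.1] [ 44.3 -54. ]
[505.3 -23.9  53. ] [-51.5 -99.2]
[516.1  31.8  48.6] [-49.1 -42.5]
[[-123.7 -141.3]
 [ 122.5 -144.4]]
[[-108.6  -10. ]
 [ 107.8  -10.6]
 [-114.3 -129.3]
 [ 111.1 -131.7]]
```

Call:
apply_moves:
  steps:
    - [[15,0,0],[0,0,0]]
    - [[15,0,0],[0,0,0]]
    - [[15,0,0],[0,0,0]]
    - [[15,0,0],[0,0,0]]
    - [[0,0,10],[0,0,0]]

```text
t: 7.7
tcp_pos: [559.8, 12.4, 216.5]
eef_rot: [2.369, 2.06, 0.005]
wrist_force: [0.6, -0.6, 0.1]
width: 0.4
grasp_force: 0.0
```

Call:
apply_moves:
  steps:
    - [[0,0,20],[0,0,0]]
    - [[0,0,20],[0,0,0]]
    - [[0,0,10],[0,0,0]]
    - [[0,0,0],[0,0,0]]
    - [[0,0,0],[0,0,0]]

```text
t: 8.12
tcp_pos: [558.1, 9.7, 164.7]
eef_rot: [-2.373, -2.058, 0.002]
wrist_force: [0.6, 1.2, 0.8]
width: 0.3
grasp_force: 0.0
```

```bash
python3 -c "
from h import *
s=sensors.read_state();print(s['tcp_pos'],tobox(s['tcp_pos']),s['wrist_force'],s['t']);plan([*box(-3,-57),116],BY,5)"
```

```text
[558.14885401   9.73004081 164.65252044] [ -4.22324479 -58.052945  ] [0.56098069 1.15132687 0.81541539] 8.1167
[[0.2, 0.3, 9.7], [-0.0, 0.0, 0.002]]
[[0.2, 0.3, 9.7], [-0.0, 0.0, 0.002]]
[[0.2, 0.3, 9.7], [-0.0, 0.0, 0.002]]
[[0.2, 0.3, 9.7], [-0.0, 0.0, 0.002]]
[[0.2, 0.2, 9.7], [-0.0, 0.0, 0.002]]
```

Call:
apply_moves:
  steps:
    - [[0,0,10],[0,0,0]]
    - [[0,0,10],[0,0,0]]
    - [[0,0,10],[0,0,0]]
    - [[0,0,10],[0,0,0]]
    - [[0,0,8.5],[0,0,0]]

```text
t: 8.53
tcp_pos: [558.2, 9.8, 115.5]
eef_rot: [-2.373, -2.058, 0.001]
wrist_force: [-0.0, -0.1, -0.7]
width: 0.5
grasp_force: 0.0
```

Call:
apply_moves:
  steps:
    - [[0,5,0],[0,0,0]]
    - [[1,5,0],[0,0,0]]
    - [[0,5,0],[0,0,0]]
    - [[1,4,0],[0,0,0]]
    - [[0,4,0],[0,0,0]]

```text
t: 8.95
tcp_pos: [582.5, 8.6, 117.2]
eef_rot: [2.373, 2.058, 0.002]
wrist_force: [0.1, -0.1, -0.9]
width: 0.4
grasp_force: 0.0
```

Call:
apply_moves:
  steps:
    - [[1,3,0],[0,0,0]]
    - [[1,3,0],[0,0,0]]
    - [[0,3,0],[0,0,0]]
    - [[1,3,0],[0,0,0]]
    - [[0,4,0],[0,0,0]]

```text
t: 9.37
tcp_pos: [596.9, 9.1, 116.3]
eef_rot: [-2.372, -2.057, 0.003]
wrist_force: [-4.8, -3.0, 0.1]
width: 0.4
grasp_force: 2.2
```

```bash
python3 -c "
from h import *
s=sensors.read_state();print(s['tcp_pos'],tobox(s['tcp_pos'])-[35.3,-100.8],s['wrist_force'],s['t'])"
```

```text
[596.94703832   9.14420626 116.33111818] [-1.07317625 47.96572695] [-4.81318372 -2.95752005  0.12916169] 9.3667
```

Call:
apply_moves:
  steps:
    - [[0,3,0],[0,0,0]]
    - [[0,4,0],[0,0,0]]
    - [[-1,3,0],[0,0,0]]
    - [[-1,4,0],[0,0,0]]
    - [[-1,3,0],[0,0,0]]

```text
t: 9.78
tcp_pos: [613.0, 3.6, 115.9]
eef_rot: [-2.372, -2.056, 0.005]
wrist_force: [-4.7, -2.1, -0.2]
width: 0.4
grasp_force: 2.4
```

Call:
apply_moves:
  steps:
    - [[-1,3,0],[0,0,0]]
    - [[-1,3,0],[0,0,0]]
    - [[-2,3,0],[0,0,0]]
    - [[-2,3,0],[0,0,0]]
    - [[-2,3,0],[0,0,0]]

```text
t: 10.2
tcp_pos: [628.6, -6.1, 116.8]
eef_rot: [2.373, 2.058, 0.002]
wrist_force: [-1.9, 3.0, -0.5]
width: 0.3
grasp_force: 1.2
```

```bash
python3 -c "
from h import *
f=grab('wrist');cv2.imwrite('pics/w3.png',f['image'])
s=sensors.read_state();print(s['tcp_pos'],tobox(s['tcp_pos'])-[35.3,-100.8],s['wrist_force'],s['t'])"
```

```text
[629.30036635  -6.55918702 117.00460717] [33.26354454 37.27348677] [-0.20669189  2.20012547 -1.46801033] 10.25
```

View pics/w3.png

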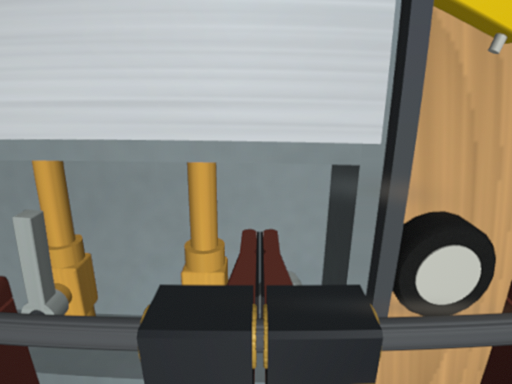

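The disc is just visible to the right of the fingertips at about (295,278), so the handle is well over halfway. The plain handle hasn't moved.

Call:
apply_moves:
  steps:
    - [[-2,2,0],[0,0,0]]
    - [[-2,2,0],[0,0,0]]
    - [[-2,2,0],[0,0,0]]
    - [[-2,1,0],[0,0,0]]
    - [[-2,1,0],[0,0,0]]

```text
t: 10.67
tcp_pos: [634.7, -17.4, 116.9]
eef_rot: [2.373, 2.058, 0.001]
wrist_force: [-0.6, 2.3, 0.9]
width: 0.6
grasp_force: 1.2
```

Call:
apply_moves:
  steps:
    - [[-2,1,0],[0,0,0]]
    - [[-2,1,0],[0,0,0]]
    - [[-1,0,0],[0,0,0]]
    - [[-1,0,0],[0,0,0]]
    - [[-1,0,0],[0,0,0]]

```text
t: 11.08
tcp_pos: [635.8, -23.4, 116.8]
eef_rot: [-2.374, -2.057, -0.003]
wrist_force: [0.5, 13.2, 0.1]
width: 0.1
grasp_force: 6.7
```

```bash
python3 -c "
from h import *
s=sensors.read_state();print(s['tcp_pos'],tobox(s['tcp_pos'])-[35.3,-100.8],s['wrist_force'],s['t'])"
```

```text
[635.84819265 -23.38241664 116.82764507] [42.25187783 21.61765881] [ 0.53968145 13.21047651  0.07969789] 11.0833
```

Call:
apply_moves:
  steps:
    - [[-1,0,0],[0,0,0]]
    - [[-1,0,0],[0,0,0]]
    - [[0,0,0],[0,0,0]]
    - [[0,0,0],[0,0,0]]
    - [[0,0,0],[0,0,0]]

```text
t: 11.5
tcp_pos: [635.8, -23.7, 116.9]
eef_rot: [-2.373, -2.057, -0.006]
wrist_force: [1.5, 17.3, -0.3]
width: 0.4
grasp_force: 8.7
```

Call:
apply_moves:
  steps:
    - [[4,0,0],[0,0,0]]
    - [[6,0,0],[0,0,0]]
    - [[5,0,0],[0,0,0]]
    - [[0,0,-10],[0,0,0]]
    - [[0,0,-30],[0,0,0]]

```text
t: 11.92
tcp_pos: [634.9, -11.5, 153.7]
eef_rot: [-2.369, -2.056, 0.009]
wrist_force: [-0.8, 0.9, 0.7]
width: 0.5
grasp_force: 0.0
```

Call:
apply_moves:
  steps:
    - [[-5,-10,-30],[0,0,0]]
    - [[-12,-10,-30],[0,0,0]]
    - [[-16,-10,-10],[0,0,0]]
    - [[-16,-10,0],[0,0,0]]
    - [[-16,-10,0],[0,0,0]]

```text
t: 12.33
tcp_pos: [578.6, -69.8, 229.0]
eef_rot: [2.371, 2.057, 0.003]
wrist_force: [0.1, 0.7, 1.2]
width: 0.4
grasp_force: 0.0
```

Call:
apply_moves:
  steps:
    - [[0,0,0],[0,0,0]]
    - [[0,0,0],[0,0,0]]
    - [[0,0,0],[0,0,0]]
    - [[0,0,0],[0,0,0]]
    - [[0,0,0],[0,0,0]]

```text
t: 12.75
tcp_pos: [579.1, -68.3, 226.6]
eef_rot: [2.373, 2.059, 0.0]
wrist_force: [-0.3, -0.5, -0.5]
width: 0.6
grasp_force: 0.0
```

```bash
python3 -c "
from h import *
f=grab('wrist');cv2.imwrite('pics/w4.png',f['image']);np.save('pics/w4.npy',f,allow_pickle=True)
g=grab('side');cv2.imwrite('pics/s4.png',g['image'])
s=sensors.read_state();print(s['tcp_pos'],tobox(s['tcp_pos']),s['wrist_force'],s['t'])"
```

```text
[578.84527509 -68.33369348 226.46630666] [  27.90647645 -132.14727319] [0.35906065 0.88280378 0.1531196 ] 12.85
```

View pics/w4.png

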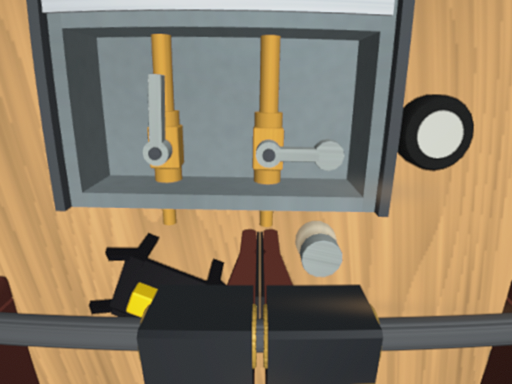

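View pics/s4.png

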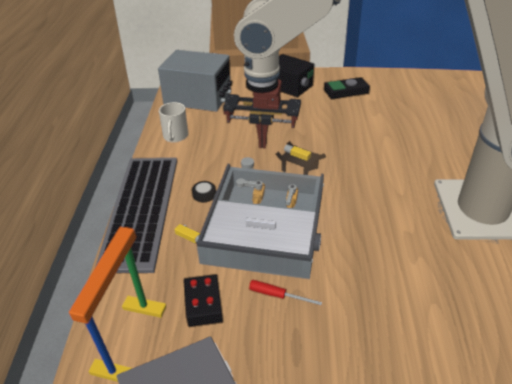

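The disc handle points along box +x, from (268,155) to (330,155). The plain handle is unchanged, the cover is against its stop and nothing else has moved. I'll check the angles against the well's edge before handing in.

```bash
python3 -c "
from h import *
f=np.load('pics/w4.npy',allow_pickle=True).item()
b=tobox(plane(f,[(268,154),(330,155),(156,152),(155,76)],50))
for i in(0,2):
  d=b[i+1]-b[i];print(np.hypot(*d),np.arctan2(*d))
d=b[0]-b[2];print('pivot line',np.hypot(*d),np.arctan2(d[1],d[0]))
g=grab('top');P=depth(g);q=tobox(P);m=(P[...,2]>78)&(P[...,2]<92)&(abs(q[...,0])<45)&(q[...,1]>30)&(q[...,1]<100);print('rib',m.sum(),q[m].mean(0))
"
```

```text
47.92377706661179 1.5774059636515936
56.4200324059142 0.06072393847421105
pivot line 86.57048192204199 -0.012683583041433952
rib 161 [-0.62965545 66.79753083]
```

Shut at 1.577 rad, plain handle at 0.06 as before, rib at +66.8 (stop is +66). Raising the tool a little more and handing in.

Call:
apply_moves:
  steps:
    - [[0,0,-15],[0,0,0]]
    - [[0,0,-15],[0,0,0]]
    - [[0,0,-10],[0,0,0]]
    - [[0,0,0],[0,0,0]]
    - [[0,0,0],[0,0,0]]

```text
t: 13.32
tcp_pos: [578.8, -68.7, 267.0]
eef_rot: [2.373, 2.058, 0.001]
wrist_force: [0.5, -0.2, -0.0]
width: 0.5
grasp_force: 0.0
```

```bash
python3 -c "
from h import *
print(env.finish_job())"
```

```text
the job is handed in; nothing more can be done
None
```

I slid the cover left to its stop and turned the disc handle fully shut (measured about 1.58 rad); the plain handle stayed as it was, nothing else appeared to move, the arm finished clear, and I handed the job in at about 13 s (no verdict was returned).

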